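# Set and lock the leg of a folding drying rack

### The arm

A 6-joint arm with a two-finger parallel gripper is mounted at the origin on the work surface. World frame = base frame: x ahead of the robot, y to its left, z up, the work surface at z = 0. Lengths are in m, angles in degrees, forces in N, time in s.
With the tool pointing down it reaches from about 0.4 to 0.825 m from the base axis. Payload 7 kg.
Tool frame: the origin (TCP) lies between the finger pads; the fingertips stand 19 mm ahead of it and the grasp point (between the pads) is the TCP (r.finger_overhang is the distance from the TCP to the fingertips, in m); z points along the fingers, y is the direction in which the jaws open and shut (so a half turn about z gives the same grasp; the last joint's range is limited). The gripper opens to 88 mm and grips with 3 to 60 N. Pads are 19 mm wide; open, the fingers measure 130 mm over their backs; the gripper's body (78 mm by 193 mm) begins 47 mm behind the grasp point.
Start: joints at [93.684, 20.546, 0.682, 0, -70.136, -16.507], TCP at [0.15, 0.658, 0.246] pointing down, gripper open.
Joint ranges: [-176.03, 176.03], [-82.01, 121.73], [-58.28, 71.71], [-173.87, 95.51], [-174.79, -0.11], [-173.66, 173.66]. Speed limits (degrees/s): [136.94, 136.94, 172.46, 180, 180, 180].

### API

Orientations are given as [roll, pitch, yaw] about the fixed x, y, z axes, in that order (R = Rz(yaw) Ry(pitch) Rx(roll)).
In Python, from plant import r, optics gives the robot as it stands. The module is installed in compiled form; this text tells all that it offers.
- The arm moves only by the tool step_arm, never from a script. Its argument "increments" is a list of rows, each an object of numbers: "tx", "ty", "tz": the shift along the world's x, y, z in mm; "ax", "ay", "az": the turn, a rotation vector about the world's x, y, z in degrees; "claw": the gripper command: -1 is shut, 1 is fully open, values between are in proportion. In form: [{"tx": .., "ty": .., "tz": .., "ax": .., "ay": .., "az": .., "claw": ..}, ...]. A call has 1 to 12 rows; each row shifts and turns the commanded pose from where the row before left it; what a row does not reach is not made up. A row lasts 1/10 s, in which the tool goes at most 50 mm and 8.59 degrees, less where a joint would pass 70% of its speed; a pose out of reach is approached as far as the arm can. A call with a gripper value outside its range is refused whole. The fingers move at their own pace and stop on an object; "newtons" is the grip in N (left out, the last holds). Time passes only in rows, so rows that do not move let the fingers close. It gives the time, the measured TCP pose, the force and the opening at its end, in the units of the state.
- r.get_state(): the state, without advancing time (a new reading comes with each control period).
- optics.capture(name): name is "side" or "top" or "wrist"; returns a dict with "image" (400x640x3 uint8, blue, green, red), "depth" (400x640 float32, m along the optical axis (not along the pixel's ray), 0 where there is no reading), "fx", "fy", "cx", "cy" (pixels), "R" (3x3) and "t" (3): a world point X has camera coordinates R X + t. Camera axes: x right, y down, z forward; pixel columns grow to the right and rows downward; lengths in m; the calibration is good to about 2 mm. A picture is of the moment at which its call begins.
- r.close_job(): hands the job in, once; it reports no verdict.
The state is a dict: "time_s": time; "joints": joint angles; "qd": joint speeds; "joint_torque": joint torques, N m; "tcp_pos": TCP position; "eef_rot": TCP orientation; "contact_force": force on the tool from outside, world axes, zero at the start; "moment": the same for the moment, N m; "gripper_width": finger opening in m.
Only numpy, scipy, OpenCV 4.12 (cv2) and the standard library are available. Lean on these libraries where they do the work, as an engineer would, in place of code of your own. Each camera call takes 0.05 s, during which the arm holds its last target. There are 200 camera calls.

### The job

The sprung leg of the drying rack lying on the counter must be set to length: holding it by its upright foot bar, press the leg fully home until you feel it bottom, then let it out to the mark, so that its pointer lines up with the clip on the scale. Keep holding it right there while you slide the black cam lever along the foot bar until it is fully closed against the end block, and finish while still holding the leg by its foot bar at the mark, lever closed - do not let go, because I will then tighten the screw. Do not close the lever anywhere but at the mark, and do not disturb the other things on the counter.

Things in the scene. Friction and masses are not known exactly. Their poses are not given: they have to be found in the camera images.
- rack: white tube frame, 375 x 236 mm, fixed flat on the counter, below 50 mm. Origin on the counter under the middle of the sleeve's mouth; x along the sleeve, away from the robot; y left; z up. Sleeve and collar at x = 0 to 160 mm, 46 mm wide, 46 mm high. Ticked scale strip (1 cm) along x on the left rail at y = 116 mm, its top 20 mm high
- mark: dark steel clip, 14 x 24 mm, 20 mm tall, with a thin upright fin, fixed on the scale strip at the wanted length. Origin under its middle, on the strip, in the fin's plane; axes as the rack's. In the rack's frame it is at x = -85 to -135 mm, y = 116 mm
- leg (a joint): how far the leg (22 mm square tube, 14 to 36 mm high) is out, m: 0 = home on its hard inner stop, 0.11 = fully out towards the robot (rack -x). A spring pushes it out with 5 to 7 N: it starts fully out and springs out when let go, lever open or closed (the lock only bites once the screw is tightened, not part of this job)
- foot_bar (a point): light grey board upright across the leg's end: 12 mm thick (rack x), y = -85 to 70 mm, 12 to 95 mm high. Origin at counter height on the leg's line in mid-thickness: rack x = -50 mm - joint leg, y = 0. Axes as the rack's. The leg is behind it at y = -11 to 11 mm, below 36 mm: fingers kept above 40 mm pass over. End block (30 mm thick) at y = 56 to 70 mm, 105 mm high
- bar_grip (a point): mid-thickness of the foot bar on its free right part, at y = -50 mm of the bar, 72 mm high: a place to straddle or pinch it from above, one finger before and one behind the board (closing along rack x)
- index (a point): tip of the leg's thin steel pointer, sticking out left (+y) of the foot bar: in the bar's mid-thickness plane, y = 106 mm of the bar, 46 mm high. The leg is at the mark when this point's x in the clip's frame is 0
- lever (a joint): travel of the cam lever along the foot bar, m: 0 = open, 0.045 = fully closed, at its stop by the end block. Slides towards rack +y with about 2.5 N of friction and stays where it is left; starts 0 to 6 mm from open
- lever_face (a point): middle of the lever's right (-y) face, the one to push, 75 mm high. The lever is a black saddle over the foot bar, 64 mm wide (rack x), 14 mm thick (y): a cheek on each side of the bar 52 to 98 mm high, bridged up to 106 mm, nub to 120 mm. At 0 its middle is at y = 0 of the bar. Fingers straddling the bar to its right push both cheeks with their edges
- brush: wooden scrubbing brush lying on the counter beside the rack, on its right (-y) side; leave it alone
- jar: glass jar with steel lid, 64 mm wide, 90 mm tall, on the counter left (+y) of the rack's middle; leave it alone
- spare_foot: small black rubber spare foot, 38 mm wide, 34 mm tall, on the counter left (+y) of the rack's front; leave it alone
- detergent: white bottle, 90 mm wide, 220 mm tall, at the left side of the counter; leave it alone
- spray_can: bare metal can, 56 mm wide, 170 mm tall, at the left side of the counter; leave it alone
- carton: cardboard carton 90 x 140 x 70 mm at the right side of the counter; leave it alone
- cup: white cup, 76 mm wide, 90 mm tall, at the right side of the counter; leave it alone

How it is judged:
By the outcome, as a careful person would: the job done as asked, in the order asked, and still so for the second after the job is handed in, while the arm keeps its last pose, push and grip.
It also fails if it takes over 48 s, if anything falls off the work surface, if the arm or the gripper's body presses on something with over 40 N, if the wrist force passes 120 N, or if a joint passes its speed limit or range.

## Working session

There is one attempt and no reset: what is moved stays moved. The work goes in short steps, Python scripts to look and compute and a tool call to move; the robot and the scene stay as the last step left them, time stands still between calls to the robot, and variables do not carry over. Pictures are saved under pics/ and viewed, about 8 in all and at most 12, crops included, and the job is handed in when it is done.

Besides the shell and the picture viewer there is one more tool, called after "Request:" as name(argument=value, ...), one argument or row to a line, values as JSON. step_arm: Moves the arm, as the interface text tells. Its arguments: {"type":"object","properties":{"increments":{"type":"array","items":{"type":"object","properties":{"tx":{"type":"number"},"ty":{"type":"number"},"tz":{"type":"number"},"ax":{"type":"number"},"ay":{"type":"number"},"az":{"type":"number"},"claw":{"type":"number"}}}},"newtons":{"type":"number"}},"required":["increments"]}

```bash
mkdir -p pics
cat > h.py <<'E'
from plant import r, optics
import numpy as np, cv2
def cap(n,save=None):
    c=optics.capture(n)
    if save: cv2.imwrite('pics/'+save,c['image'])
    np.savez(''+n+'.npz',**c)
    return c
def ray(c,u,v):
    d=np.array([(u-c['cx'])/c['fx'],(v-c['cy'])/c['fy'],1.])
    R=np.array(c['R']);o=-R.T@np.array(c['t']);return o,R.T@d
def onz(c,u,v,z):
    o,d=ray(c,u,v);return o+d*(z-o[2])/d[2]
def dep(c,u,v):
    o,d=ray(c,u,v);return o+d*c['depth'][int(v),int(u)]
def proj(c,X):
    p=np.array(c['R'])@np.array(X)+np.array(c['t']);return c['fx']*p[0]/p[2]+c['cx'],c['fy']*p[1]/p[2]+c['cy']
def tri(c1,p1,c2,p2):
    o1,d1=ray(c1,*p1);o2,d2=ray(c2,*p2)
    A=np.stack([d1,-d2],1);s=np.linalg.lstsq(A,o2-o1,rcond=None)[0]
    a=o1+s[0]*d1;b=o2+s[1]*d2;return (a+b)/2,np.linalg.norm(a-b)
E
python3 - <<'E'
from h import *
for n in ('side','top'):
    c=cap(n,n+'0.png'); print(n,c['fx'],-np.array(c['R']).T@c['t'],np.round(c['R'],3).tolist())
s=r.get_state();print(s)
E
```

```text
side 418.30182488186256 [-0.16386361 -0.82689999  0.91942844] [[0.743, -0.669, -0.005], [-0.407, -0.446, -0.797], [0.531, 0.594, -0.604]]
top 399.44023173698866 [0.46385644 0.01463825 1.24747579] [[-0.014, -1.0, 0.021], [-0.994, 0.012, -0.105], [0.104, -0.022, -0.994]]
{'time_s': 0.1, 'joints': array([ 9.36827480e+01,  2.05863140e+01,  6.41938576e-01, -1.75153445e-02,
       -7.01377306e+01, -1.65057910e+01]), 'qd': array([-0.02855701, -0.10924132,  0.09828626,  0.03887872,  0.13769271,
       -0.00795478]), 'joint_torque': array([-1.21977155e-03, -5.84162164e+01,  2.93753707e+01,  7.01557919e+00,
        1.01952895e-02, -4.41261909e-05]), 'tcp_pos': array([0.14975614, 0.65777154, 0.2447507 ]), 'eef_rot': array([ 1.79916599e+02, -7.54120713e-03, -1.28290003e+01]), 'contact_force': array([0.10120645, 0.66209539, 0.42886714]), 'moment': array([ 0.01855943, -0.04233889,  0.00234886]), 'gripper_width': 0.08742700385818371}
```

View pics/top0.png

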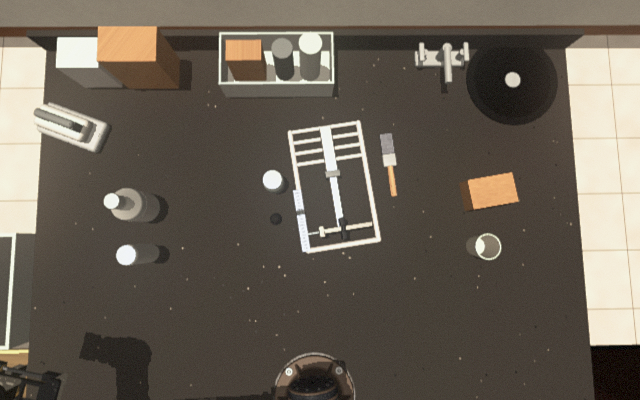

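View pics/side0.png

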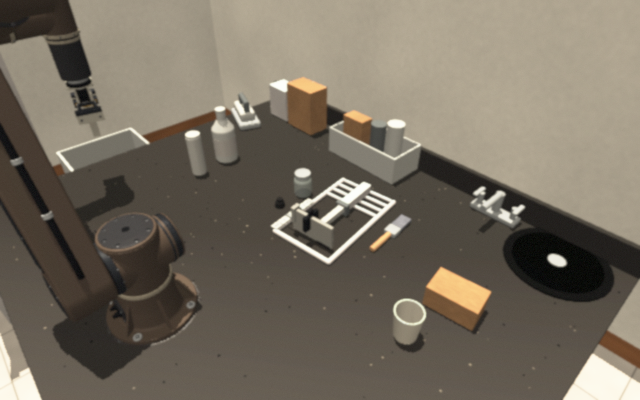

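Run:
```python
import sys
from h import *
t=dict(np.load('top.npz'))
cv2.imwrite('pics/crop1.png',cv2.resize(t['image'][180:260,280:390],None,fx=7,fy=7,interpolation=cv2.INTER_CUBIC))
for n,u,v in (('bar L top',315,233),('barR',371,224),('cornerFL',305,249),('cornerFR',379,240),('cornerBL',291,133),('cornerBR',359,124)):
    print(n,np.round(onz(t,u,v,.015 if 'cor' in n else .095),3),np.round(dep(t,u,v),3))
```

```text
bar L top [ 0.478 -0.008  0.095] [ 0.479 -0.009  0.051]
barR [ 0.502 -0.17   0.095] [ 0.502 -0.171  0.093]
cornerFL [0.431 0.022 0.015] [0.431 0.022 0.02 ]
cornerFR [ 0.455 -0.206  0.015] [ 0.455 -0.206  0.017]
cornerBL [0.794 0.062 0.015] [0.795 0.062 0.012]
cornerBR [ 0.821 -0.154  0.015] [ 0.821 -0.154  0.016]
```

View pics/crop1.png

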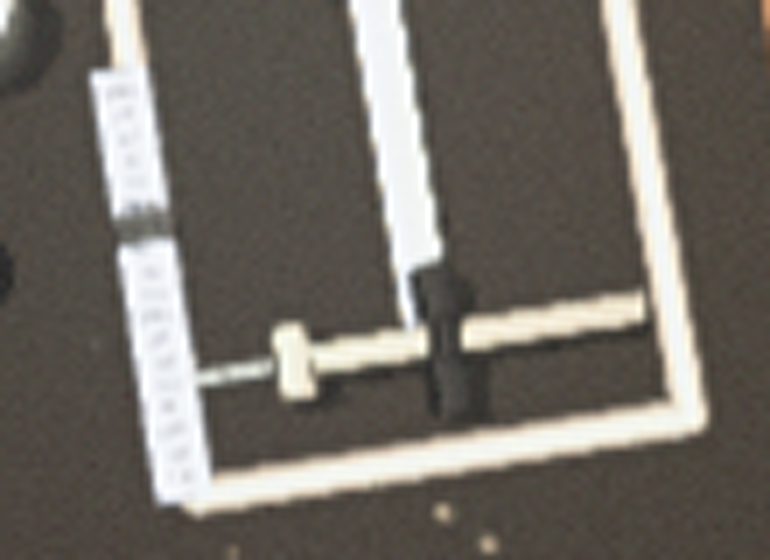

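Request:
step_arm(
  increments=[
    {"tx":10,"ty":-30,"tz":20,"az":-5.9,"claw":1},
    {"tx":20,"ty":-43,"tz":20,"az":-5.9},
    {"tx":20,"ty":-43,"tz":20,"az":-5.9},
    {"tx":20,"ty":-43,"az":-5.9},
    {"tx":20,"ty":-43,"az":-5.9},
    {"tx":20,"ty":-43,"az":-5.9},
    {"tx":20,"ty":-43,"az":-5.9},
    {"tx":20,"ty":-43,"az":-5.9},
    {"tx":20,"ty":-43,"az":-5.9},
    {"tx":20,"ty":-43,"az":-5.9},
    {"tx":20,"ty":-43,"az":-5.9},
    {"tx":20,"ty":-43,"az":-5.9},
  ],
)

```text
$.increments[0]: bad value
```

Request:
step_arm(
  increments=[
    {"tx":15,"ty":-40},
    {"tx":15,"ty":-40},
    {"tx":15,"ty":-40},
    {"tx":15,"ty":-40},
    {"tx":15,"ty":-40},
    {"tx":15,"ty":-30},
    {},
  ],
)

```text
$.increments[0]: bad value
```

Run:
```python
from h import *
c=cap('wrist','w1.png'); print(c['fx'],-np.array(c['R']).T@c['t'],np.round(c['R'],3).tolist())
s=r.get_state();print(s['time_s'],s['joints'],s['tcp_pos'],s['eef_rot'],s['contact_force'])
```

```text
301.0307911573927 [0.21854549 0.64204434 0.38313282] [[-0.222, -0.975, 0.002], [-0.94, 0.215, 0.264], [-0.258, 0.057, -0.964]]
0.15 [ 9.36852719e+01  2.05813611e+01  6.44775127e-01 -1.47804478e-02
 -7.01351136e+01 -1.65061781e+01] [0.14974061 0.65782024 0.24483674] [ 1.79927307e+02 -7.04931003e-03 -1.28259328e+01] [-0.20703145 -0.07303866  0.26252766]
```

View pics/w1.png

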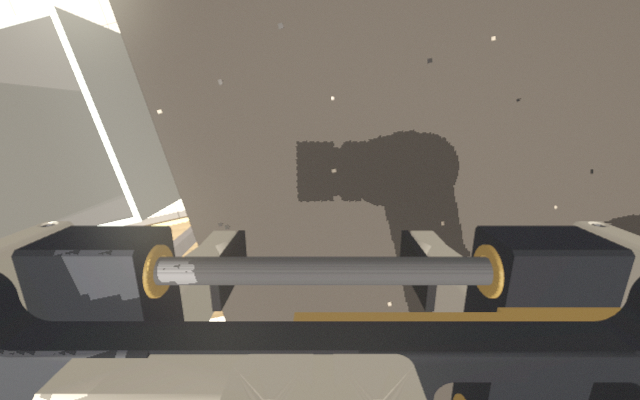

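Request:
step_arm(
  increments=[
    {"tx":10,"ty":-30,"tz":20,"ax":0,"ay":0,"az":-8.4,"claw":1},
    {"tx":20,"ty":-43,"tz":20,"ax":0,"ay":0,"az":-8.4,"claw":1},
    {"tx":20,"ty":-43,"tz":20,"ax":0,"ay":0,"az":-8.4,"claw":1},
    {"tx":20,"ty":-43,"tz":0,"ax":0,"ay":0,"az":-8.4,"claw":1},
    {"tx":20,"ty":-43,"tz":0,"ax":0,"ay":0,"az":-8.4,"claw":1},
    {"tx":20,"ty":-43,"tz":0,"ax":0,"ay":0,"az":-8.4,"claw":1},
  ],
)

```text
time_s: 0.75
tcp_pos: [0.2591, 0.4136, 0.3044]
eef_rot: [-180.0, 0.0, -63.5]
contact_force: [0.4, 0.2, 0.4]
gripper_width: 0.0878
```

Run:
```python
from h import *
s=r.get_state();print(s['time_s'],s['joints'],s['tcp_pos'],s['eef_rot'],s['contact_force'])
```

```text
0.75 [ 8.10778256e+01  5.52352395e-01 -1.66220873e+01 -3.47853887e-03
 -7.28097381e+01 -5.46238408e+01] [0.25906788 0.41364907 0.30442726] [-1.79993550e+02  1.48250027e-02 -6.35470420e+01] [0.35163913 0.2322221  0.40014459]
```

Request:
step_arm(
  increments=[
    {"tx":20,"ty":-45,"tz":0,"ax":0,"ay":0,"az":-2.5,"claw":1},
    {"tx":30,"ty":-40,"tz":0,"ax":0,"ay":0,"az":-2.5,"claw":1},
    {"tx":30,"ty":-40,"tz":0,"ax":0,"ay":0,"az":-2.5,"claw":1},
    {"tx":30,"ty":-40,"tz":-10,"ax":0,"ay":0,"az":-2.5,"claw":1},
    {"tx":30,"ty":-40,"tz":-20,"ax":0,"ay":0,"az":-2.5,"claw":1},
    {"tx":30,"ty":-40,"tz":-20,"ax":0,"ay":0,"az":-2.5,"claw":1},
    {"tx":30,"ty":-40,"tz":-20,"ax":0,"ay":0,"az":-2.5,"claw":1},
    {"tx":40,"ty":-40,"tz":-10,"ax":0,"ay":0,"az":-2.5,"claw":1},
    {"tx":0,"ty":0,"tz":0,"ax":0,"ay":0,"az":0,"claw":1},
  ],
)

```text
time_s: 1.65
tcp_pos: [0.4882, 0.1007, 0.2281]
eef_rot: [179.8, -0.1, -83.6]
contact_force: [-2.0, 0.1, -0.5]
gripper_width: 0.0873
```

Run:
```python
from h import *
c=cap('wrist','w2.png'); print(c['fx'],-np.array(c['R']).T@c['t'],np.round(c['R'],3).tolist())
cv2.imwrite('pics/w2b.png',cv2.resize(c['image'][:300],(800,375),interpolation=cv2.INTER_CUBIC))
s=r.get_state();print(s['time_s'],s['joints'],s['tcp_pos'],s['eef_rot'])
```

```text
301.0307911573927 [0.49605336 0.03040894 0.36665438] [[-0.994, -0.11, 0.004], [-0.106, 0.959, 0.262], [-0.032, 0.26, -0.965]]
1.7 [ 3.45266966e+01  4.53134900e+00 -2.24961443e+01  4.75280006e-05
 -6.31397295e+01 -2.80678453e+01] [0.48723473 0.10239527 0.22881204] [ 1.79852464e+02 -7.87183787e-02 -8.35410258e+01]
```

View pics/w2.png

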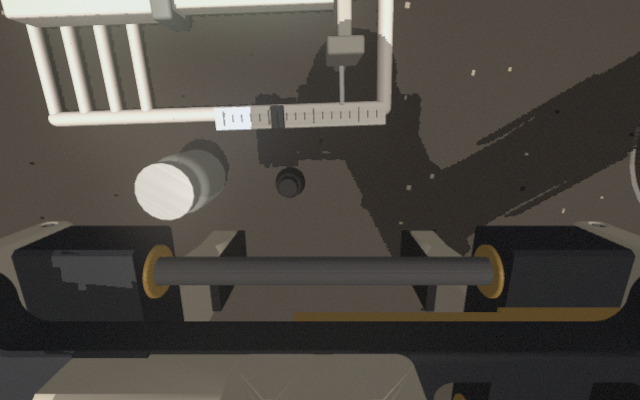

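Request:
step_arm(
  increments=[
    {"tx":8,"ty":-15,"tz":-20,"ax":0,"ay":0,"az":0,"claw":1},
    {"tx":8,"ty":-15,"tz":-25,"ax":0,"ay":0,"az":0,"claw":1},
    {"tx":8,"ty":-15,"tz":-25,"ax":0,"ay":0,"az":0,"claw":1},
    {"tx":0,"ty":-5,"tz":-10,"ax":0,"ay":0,"az":0,"claw":1},
    {"tx":0,"ty":0,"tz":0,"ax":0,"ay":0,"az":0,"claw":1},
    {"tx":0,"ty":0,"tz":0,"ax":0,"ay":0,"az":0,"claw":1},
  ],
)

```text
time_s: 2.3
tcp_pos: [0.5107, 0.056, 0.1511]
eef_rot: [-179.9, 0.0, -83.2]
contact_force: [0.0, 1.4, 0.2]
gripper_width: 0.0876
```

```bash
cp wrist.npz wa.npz
python3 - <<'E'
from h import *
c=cap('wrist','w3.png'); np.savez('wb.npz',**c);print(-np.array(c['R']).T@c['t'])
s=r.get_state();print(s['time_s'],s['tcp_pos'],s['eef_rot'])
cv2.imwrite('pics/w3b.png',cv2.resize(c['image'][:240,140:500],(800,533),interpolation=cv2.INTER_CUBIC))
E
```

```text
[ 0.51856595 -0.01465087  0.28955549]
2.35 [0.51093862 0.05617939 0.15152033] [-1.79891306e+02  2.32830848e-02 -8.31505660e+01]
```

View pics/w3b.png

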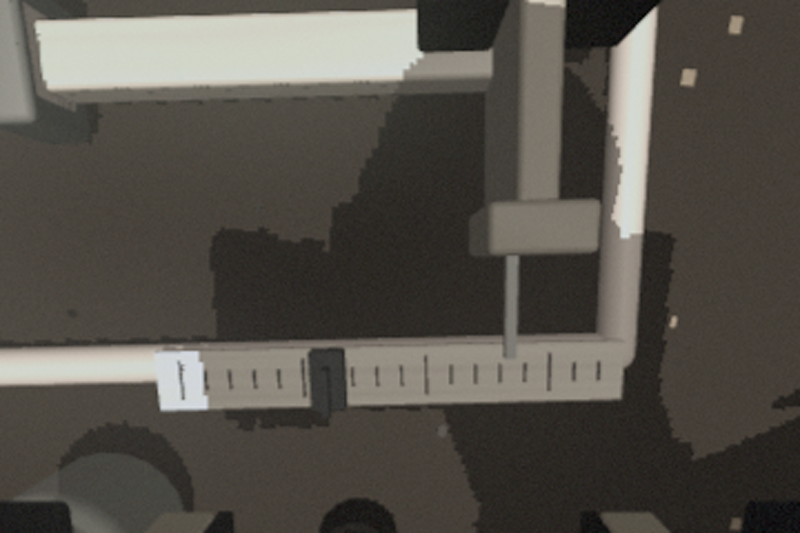

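Run:
```python
from h import *
for f in('wa.npz','wb.npz'):
    c=dict(np.load(f)); g=c['image'].astype(int).sum(2)//3
    if f=='wb.npz':
        print(g[150:192:2,276:300])
        print('tip',g[154:166,362:378])
        print(np.round(c['depth'][150:192:3,276:300:2]*1000))
        # height under pixels
        for (u,v) in ((369,158),(286,170),(286,176),(286,184),(282,170),(291,170),(340,170),(240,170)): print(u,v,np.round(dep(c,u,v),4))
        # bar edges top: rows 20..80 
        g2=g[:100,340:420]
        print(g[20:90:10,355:400])
    else: print('wa',g[104:134:2,266:290]); print(g[96:110,334:350])
```

```text
wa [[ 81  81  80  80  84  91  99  97  99  96  97  98 115 122 119 118 117 118
  118 120 118 120 120 122]
 [157 156 159 137  98  84  78  76  78  77  78  79  79  75  72  75  65 109
  151 163 163 162 163 163]
 [163 162 162 134  88  72  75  73  74  74  75  74  75  72  76  72  66  95
  149 165 164 165 164 164]
 [163 143 124 130 104  76  75  73  72  75  70  76  76  75  75  76  68  83
  146 164 164 165 165 164]
 [163 134 109 150 121  72  74  73  72  77  67  62  71  74  71  75  69  75
  144 163 152 157 163 162]
 [159 146 106 139 119  71  73  73  77  73  69  64  69  75  75  73  73  62
  136 143 102 140 158 158]
 [161 158 111 140 126  82  74  72  70  75  67  60  68  76  72  73  73  65
  139 162 116 140 162 162]
 [162 162 117 140 133  89  73  70  74  70  70  62  70  75  72  73  75  59
  120 154 114 140 163 162]
 [160 160 120 119 118  87  73  72  72  71  71  62  66  72  70  72  71  61
  118 153 139 149 162 161]
 [161 161 130 108 121  99  74  73  73  76  73  64  62  69  76  70  75  64
   97 147 161 160 159 161]
 [157 157 140 127 145 115  75  72  71  73  72  67  66  73  73  74  72  63
   97 145 158
[... 6029 characters left out ...]
3  65  63  66  62  64  65
   78  92 104 113 116 115 114 117 117 118 116 118 116 117 117 119 119 113
  108  79  50  42  40  43  41  42  43]
 [ 40  40  42  55  61  62  66  60  62  62  62  63  63  63  63  65  65  64
   78  91 104 114 118 116 118 116 116 116 117 117 118 116 116 118 118 112
  108  73  41  37  41  40  42  41  42]
 [ 40  43  45  56  63  63  61  61  63  60  66  63  64  65  62  62  65  70
   84  96 107 113 117 118 117 118 119 117 117 117 118 116 116 117 117 111
   92  61  40  41  40  39  37  42  41]
 [ 38  42  42  57  63  61  65  62  61  59  61  61  61  61  61  64  62  68
   85  99 112 117 117 117 119 116 119 118 118 119 119 116 118 119 116 108
   79  45  41  42  43  42  41  41  44]]
```

Run:
```python
from h import *
c=dict(np.load('wb.npz')); np.set_printoptions(linewidth=200)
D=c['depth']*1000
print(D[164:190:2,278:296].round(0).astype(int)); print(D[150:164:2,362:376].round(0).astype(int)); print(D[20:80:10,368:398].round(0).astype(int))
# points cloud approach: by height
v,u=np.mgrid[:240,140:500]
R,t=c['R'],c['t'];o=-R.T@t
P=o+(np.stack([(u-c['cx'])/c['fx'],(v-c['cy'])/c['fy'],np.ones(u.shape)],-1)@R)*c['depth'][:240,140:500][...,None]
def sel(u0,u1,v0,v1,z0,z1):
    Q=P[v0:v1,u0-140:u1-140].reshape(-1,3);return Q[(Q[:,2]>z0)&(Q[:,2]<z1)]
for n,a in (('fin',(278,296,164,192,.036,.044)),('clip',(274,300,160,190,.025,.034)),('pin',(360,378,118,162,.042,.052)),('bar',(360,400,5,85,.085,.1)),('strip',(215,420,150,182,.014,.024))):
    Q=sel(*a); m=Q.mean(0); print(n,len(Q),m.round(4),Q.min(0).round(4),Q.max(0).round(4))
    w,V=np.linalg.eigh(np.cov(Q[:,:2].T)); print('  dir deg',np.degrees(np.arctan2(V[1,1],V[0,1])),np.sqrt(w))
```

```text
[[262 261 261 262 262 261 262 262 261 261 262 263 261 262 261 263 264 272]
 [273 263 263 262 262 254 252 253 253 258 261 262 261 263 261 262 263 272]
 [273 262 263 263 261 251 253 253 252 258 261 262 262 263 262 263 264 271]
 [273 263 263 263 264 252 253 252 252 257 263 263 264 263 263 263 263 271]
 [274 263 264 264 262 254 254   0 253 258 263 265 264 263 263 264 264 270]
 [275 263 264 263 263 265 254 253 255 256 264 263 265 265 263 262 264 271]
 [275 265 264 266 264 264 254 255 254 256 266 265 265 265 264 264 265 269]
 [274 265 264 263 264 265 256 255 254 256 263 265 266 265 265 264 264 271]
 [276 265 264 266 265 266 254 255 255 255 264 265 265 266 265 265 265 271]
 [277 276 266 266 266 266 255 255 257 256 261 267 265 266 266 265 266 268]
 [296 297 265 265 267 266 256 256 255 256 261 267 265 266 267 266 267 297]
 [297 297 297 298 297 297 258 257 256 256 298 298 297 298 299 298 298 297]
 [298 298 298 299 298 298 299 298 298 297 297 297 297 299 298 298 298 299]]
[[289 288 288 288 244 239 239 240 240 240 289 288 289 287]
 [277 278 277 276 245 239 238 242 241 239 277 276 277 276]
 [271 
[... 995 characters left out ...]
182 182 268 269 269 270 269 269]]
fin 88 [0.5445 0.0378 0.0391] [0.5422 0.0289 0.0366] [0.5473 0.0468 0.0406]
  dir deg 98.62437787818789 [0.00097572 0.00545619]
clip 323 [0.5445 0.035  0.0293] [0.5367 0.0245 0.0255] [0.5531 0.0472 0.0337]
  dir deg 100.42148761777375 [0.00449911 0.00660689]
pin 265 [ 0.4805 -0.0019  0.0476] [ 0.4762 -0.018   0.0422] [0.4844 0.0153 0.0506]
  dir deg 97.36543236811623 [0.00130387 0.00956816]
bar 1768 [ 0.4893 -0.0597  0.0936] [ 0.4798 -0.0838  0.0851] [ 0.5044 -0.0373  0.0964]
  dir deg 99.06211059898727 [0.00375262 0.01261584]
strip 4908 [0.5149 0.0301 0.0192] [0.4256 0.0042 0.0141] [0.6108 0.0536 0.0238]
  dir deg -172.13391057887722 [0.00693418 0.05489526]
```

Run:
```python
from h import *
for f,rng in (('wa.npz',(225,375)),('wb.npz',(215,415))):
    c=dict(np.load(f)); g=cv2.GaussianBlur(c['image'].astype(np.float32).mean(2),(3,3),0)
    pts=[]
    for u in range(*rng,3):
        if f=='wb.npz' and 272<u<300 or f=='wa.npz' and 266<u<288: continue
        lo,hi=(112,140) if f=='wa.npz' else (165,195)
        col=g[lo:hi,u]; v=lo+np.argmin(np.diff(col))+.5; pts.append(onz(c,u,v,.02)[:2])
    pts=np.array(pts); 
    for _ in range(3):
        p=np.polyfit(pts[:,0],pts[:,1],1); e=pts[:,1]-np.polyval(p,pts[:,0]); pts=pts[abs(e)<.002]
    print(f,'strip yaw',np.degrees(np.arctan(p[0])),len(pts),e.std())
c=dict(np.load('wb.npz'))
B=np.array([onz(c,383.2,25,.095),onz(c,382.3,50,.095),onz(c,381,75,.095)]);print('bar mid',B.round(4),np.degrees(np.arctan2(*(B[2]-B[0])[:2])))
a=np.radians(7.7);ex=np.array([np.cos(a),np.sin(a)]);ey=np.array([-ex[1],ex[0]])
ca=dict(np.load('wa.npz'))
pinb=(369.8,160.8);pina=(342.6,104.5)
print('tip',tri(c,pinb,ca,pina)); T=onz(c,*pinb,.048); print(T, onz(ca,*pina,.048))
F=[onz(c,285.3,169,.04),onz(c,285.7,176,.04),onz(c,286.2,184,.04)];Fa=onz(ca,277.2,120,.04);print('fin',F,Fa)
print('x rack: tip',T[:2]@ex,onz(ca,*pina,.048)[:2]@ex,'fin',[f[:2]@ex for f in F],Fa[:2]@ex,'bar',B[:,:2]@ex)
print('y: tip',T[:2]@ey,'bar ys',B[:,:2]@ey)
# bar centre y = tip y -106
y0=T[:2]@ey-.106; xb=T[:2]@ex
for n,y in(('grip',-.05),('leverface0',-.007),('final tcp',.0285)): print(n,xb*ex+(y0+y)*ey)
```

```text
wa.npz strip yaw 8.382902908689022 43 0.0003060526865574517
wb.npz strip yaw 8.294560216799134 58 0.00030091754068416063
bar mid [[ 0.4901 -0.0695  0.095 ]
 [ 0.4883 -0.0564  0.095 ]
 [ 0.4868 -0.0427  0.095 ]] -7.023823738998815
tip (array([0.47618278, 0.01562637, 0.04294578]), np.float64(0.00019978962324770417))
[0.47713446 0.01505814 0.048     ] [0.47641039 0.01580335 0.048     ]
fin [array([0.544877 , 0.0312274, 0.04     ]), array([0.54403139, 0.03711895, 0.04      ]), array([0.5430159 , 0.04393837, 0.04      ])] [0.5421568 0.038429  0.04     ]
x rack: tip 0.4748498192845217 0.47423211843819263 fin [np.float64(0.5441479881889534), np.float64(0.5440993963141276), np.float64(0.5440067694941733)] 0.5424172341602257 bar [0.4763271 0.476365  0.4766453]
y: tip -0.04900706425162643 bar ys [-0.13448526 -0.12127245 -0.10752394]
grip [ 0.49803631 -0.13953524]
leverface0 [ 0.4922749  -0.09692296]
final tcp [ 0.48751839 -0.06174306]
```

Request:
step_arm(
  increments=[
    {"tx":0,"ty":-5,"tz":-20,"ax":0,"ay":0,"az":0,"claw":1},
    {"tx":-4,"ty":-5,"tz":-20,"ax":0,"ay":0,"az":0,"claw":1},
    {"tx":0,"ty":0,"tz":0,"ax":0,"ay":0,"az":0,"claw":1},
    {"tx":0,"ty":0,"tz":0,"ax":0,"ay":0,"az":0,"claw":1},
  ],
)

```text
time_s: 2.75
tcp_pos: [0.5071, 0.0458, 0.1114]
eef_rot: [-179.9, 0.0, -83.2]
contact_force: [-0.0, -0.2, 0.1]
gripper_width: 0.0876
```

Run:
```python
from h import *
c=cap('wrist','w4.png'); np.savez('wc.npz',**c); print(r.get_state()['tcp_pos'],r.get_state()['eef_rot'],-c['R'].T@c['t'])
for X in ([.4768,.0152,.048],[.544,.0371,.04]): print(np.round(proj(c,X),1))
cv2.imwrite('pics/w4b.png',cv2.resize(c['image'][130:210,240:420],(800,356),interpolation=cv2.INTER_CUBIC))
```

```text
[0.5074899  0.0459689  0.11177572] [-1.79871466e+02  2.02652830e-02 -8.31667301e+01] [ 0.51493256 -0.02482075  0.24983914]
[371.4 183.4]
[273.  199.6]
```

View pics/w4b.png

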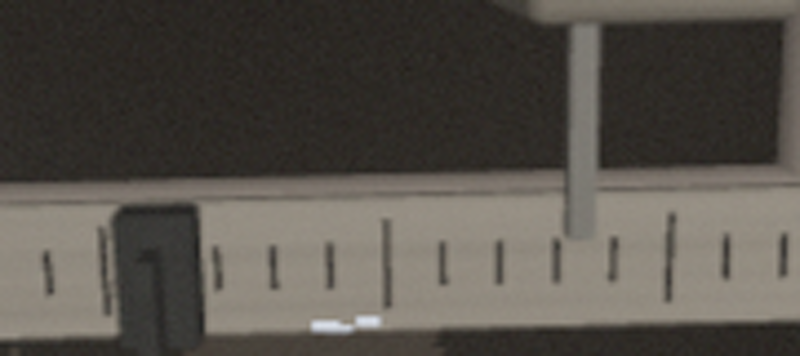

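Run:
```python
from h import *
np.set_printoptions(linewidth=220)
c=dict(np.load('wc.npz'));D=c['depth']*1000;g=c['image'].astype(int).sum(2)//3
print(D[186:208:3,262:290].round(0).astype(int)); print(g[186:208:3,262:290]); print(D[160:186:4,364:378].round(0).astype(int));print(g[160:186:4,364:378])
a=np.radians(7.9);ex=np.array([np.cos(a),np.sin(a)])
for v,u0,u1 in ((190,270,276),(196,270,276)):
    print([ (onz(c,u,v,.04)[:2]@ex).round(4) for u in (272,273,274,275,276)])
print([ (onz(c,u,178,.048)[:2]@ex).round(4) for u in (368,369,370,371,372,373,374,375)])
```

```text
[[236 237 237 226 225 226 226 227 227 226 225 224 224 224 227 227 226 226 227 227 226 227 232 238 237 235 237 237]
 [236 237 236 226 226 227 227 228 216 218 217 216 219 222 227 226 227 227 226 229 228 228 232 237 238 236 237 237]
 [239 237 237 239 227 229 228 227 217 218 217 216 218 223 226 229 227 228 227 228 228 227 231 237 238 239 238 237]
 [238 238 238 239 228 227 229 227 218 218 216 217 218 224 228 228 228 228 228 228 228 227 230 237 239 238 238 239]
 [238 239 239 238 229 227 228 230 219 219 218 218 218 222 228 228 229 228 229 228 229 229 230 236 239 240 238 238]
 [240 239 239 239 229 229 230 229 228 218 219 219 219 221 227 230 229 229 229 230 229 230 230 236 240 240 239 239]
 [240 240 241 241 230 230 230 230 228 219 219 221 219 221 226 229 230 230 232 230 229 229 230 236 240 241 240 242]
 [261 260 262 262 263 231 230 231 230 221 220 219 220 222 226 230 230 229 231 231 231 231 230 263 262 262 261 262]]
[[ 98  78 122  96  52  57  56  57  54  49  44  41  42  47  54  59  56  58  57  58  55  50  39 114 135 119  77 116]
 [108  70 117 103  63  56  55  60  54  55  54  53  48  44  52  5
[... 1230 characters left out ...]
61 107 122 120 120 120 119  84  40  41  40]
 [ 85  87  82  72 106 122 120 120 120 120 102  93  92  91]
 [107 103  97  76 106 120 120 118 118 116 108  97  93  97]
 [141 141 131 100 107 120 120 120 120 123 136 142 141 141]
 [140 139 120  89 106 119 119 120 119 122 135 139 137 140]
 [ 99  78 121 132 130 131 131 133 132 133 134 134 135  93]]
[np.float64(0.5442), np.float64(0.5435), np.float64(0.5428), np.float64(0.5421), np.float64(0.5414)]
[np.float64(0.5445), np.float64(0.5438), np.float64(0.5431), np.float64(0.5423), np.float64(0.5416)]
[np.float64(0.4768), np.float64(0.4761), np.float64(0.4754), np.float64(0.4747), np.float64(0.474), np.float64(0.4734), np.float64(0.4727), np.float64(0.472)]
```

Request:
step_arm(
  increments=[
    {"tx":0,"ty":0,"tz":45,"ax":0,"ay":0,"az":0,"claw":1},
    {"tx":0,"ty":0,"tz":45,"ax":0,"ay":0,"az":0,"claw":1},
    {"tx":-2,"ty":-45,"tz":0,"ax":0,"ay":0,"az":0.3,"claw":1},
    {"tx":-2,"ty":-45,"tz":0,"ax":0,"ay":0,"az":0.3,"claw":1},
    {"tx":-2,"ty":-45,"tz":0,"ax":0,"ay":0,"az":0.3,"claw":1},
    {"tx":-3,"ty":-45,"tz":0,"ax":0,"ay":0,"az":0.3,"claw":1},
    {"tx":0,"ty":-5,"tz":-30,"ax":0,"ay":0,"az":0,"claw":1},
    {"tx":0,"ty":0,"tz":0,"ax":0,"ay":0,"az":0,"claw":1},
    {"tx":0,"ty":0,"tz":0,"ax":0,"ay":0,"az":0,"claw":1},
    {"tx":0,"ty":0,"tz":0,"ax":0,"ay":0,"az":0,"claw":1},
  ],
)

```text
time_s: 3.8
tcp_pos: [0.4986, -0.139, 0.1719]
eef_rot: [-179.9, -0.0, -81.9]
contact_force: [0.8, 0.2, 0.6]
gripper_width: 0.0878
```

Run:
```python
from h import *
c=cap('wrist'); s=r.get_state();print(s['time_s'],s['tcp_pos'],s['eef_rot'])
R,t=c['R'],c['t'];o=-R.T@t
v,u=np.mgrid[:330,:640]
P=o+(np.stack([(u-c['cx'])/c['fx'],(v-c['cy'])/c['fy'],np.ones(u.shape)],-1)@R)*c['depth'][:330][...,None]
m=(c['depth'][:330]>0)&(P[...,2]>.085)&(P[...,2]<.1)&(c['image'][:330].sum(2)>250)&(P[...,0]>.46)&(P[...,0]<.53)&(P[...,1]<-.1)
Q=P[m];print(len(Q),Q.mean(0),Q.min(0),Q.max(0)); w,V=np.linalg.eigh(np.cov(Q[:,:2].T)); print(np.degrees(np.arctan2(V[1,1],V[0,1])),np.sqrt(w))
for y in (-.17,-.16,-.15,-.14,-.13,-.12):
    q=Q[abs(Q[:,1]-y)<.004]; print(y,len(q),np.percentile(q[:,0],[2,50,98]).round(4) if len(q) else '')
```

```text
3.85 [ 0.49859079 -0.13890833  0.1717677 ] [-1.79872968e+02 -2.43035780e-02 -8.19167432e+01]
1434 [ 0.50021917 -0.14070499  0.09387059] [ 0.4892323  -0.17434769  0.0853441 ] [ 0.51012855 -0.10339088  0.09638496]
98.06821953433843 [0.00344473 0.02059528]
-0.17 188 [0.4987 0.5045 0.5098]
-0.16 172 [0.4971 0.5029 0.5087]
-0.15 167 [0.4957 0.5016 0.5073]
-0.14 160 [0.4942 0.5002 0.506 ]
-0.13 154 [0.4928 0.4987 0.5047]
-0.12 160 [0.4914 0.4975 0.5033]
```

Request:
step_arm(
  increments=[
    {"tx":1,"ty":0,"tz":-30,"ax":0,"ay":0,"az":0,"claw":1},
    {"tx":0,"ty":0,"tz":-30,"ax":0,"ay":0,"az":0,"claw":1},
    {"tx":0,"ty":0,"tz":-20,"ax":0,"ay":0,"az":0,"claw":1},
    {"tx":0,"ty":0,"tz":-12,"ax":0,"ay":0,"az":0,"claw":1},
    {"tx":0,"ty":0,"tz":0,"ax":0,"ay":0,"az":0,"claw":1},
    {"tx":0,"ty":0,"tz":0,"ax":0,"ay":0,"az":0,"claw":1},
  ],
)

```text
time_s: 4.45
tcp_pos: [0.4993, -0.1395, 0.0791]
eef_rot: [-179.9, -0.0, -82.0]
contact_force: [-0.2, 1.2, -0.4]
gripper_width: 0.0877
```

Request:
step_arm(
  newtons=25,
  increments=[
    {"tx":0,"ty":0,"tz":0,"ax":0,"ay":0,"az":0,"claw":-1},
    {"tx":0,"ty":0,"tz":0,"ax":0,"ay":0,"az":0,"claw":-1},
    {"tx":0,"ty":0,"tz":0,"ax":0,"ay":0,"az":0,"claw":-1},
    {"tx":0,"ty":0,"tz":0,"ax":0,"ay":0,"az":0,"claw":-1},
    {"tx":0,"ty":0,"tz":0,"ax":0,"ay":0,"az":0,"claw":-1},
    {"tx":0,"ty":0,"tz":0,"ax":0,"ay":0,"az":0,"claw":-1},
    {"tx":0,"ty":0,"tz":0,"ax":0,"ay":0,"az":0,"claw":-1},
    {"tx":0,"ty":0,"tz":0,"ax":0,"ay":0,"az":0,"claw":-1},
    {"tx":0,"ty":0,"tz":0,"ax":0,"ay":0,"az":0,"claw":-1},
    {"tx":0,"ty":0,"tz":0,"ax":0,"ay":0,"az":0,"claw":-1},
  ],
)

```text
time_s: 5.45
tcp_pos: [0.4998, -0.1397, 0.0784]
eef_rot: [-179.9, -0.0, -82.0]
contact_force: [9.7, 1.0, -7.1]
gripper_width: 0.0135
```

Run:
```python
from h import *
c=cap('top','t1.png'); s=r.get_state();print(s)
```

```text
{'time_s': 5.5, 'joints': array([ 6.08646087e+00,  1.60047919e+01, -3.10976634e+01,  1.96548628e-02,
       -4.26957795e+01,  1.91212893e+00]), 'qd': array([ 0.04963356,  0.12333282, -0.00591139,  0.09998874, -0.49775827,
        0.10435501]), 'joint_torque': array([ -1.15391839, -45.55093646,  18.99356782,   4.6806322 ,
        -1.30024921,  -0.14930787]), 'tcp_pos': array([ 0.50037597, -0.1396161 ,  0.07846678]), 'eef_rot': array([-1.79798795e+02, -2.01035890e-02, -8.19870233e+01]), 'contact_force': array([ 6.29627646, -0.0219122 , -2.69608742]), 'moment': array([ 0.09960115, -2.00323141,  0.07751613]), 'gripper_width': 0.011970871888730064}
```

Request:
step_arm(
  increments=[
    {"tx":0,"ty":0,"tz":0,"ax":0,"ay":0,"az":0,"claw":-1},
    {"tx":5,"ty":0.7,"tz":0,"ax":0,"ay":0,"az":0,"claw":-1},
    {"tx":9.9,"ty":1.4,"tz":0,"ax":0,"ay":0,"az":0,"claw":-1},
    {"tx":9.9,"ty":1.4,"tz":0,"ax":0,"ay":0,"az":0,"claw":-1},
    {"tx":9.9,"ty":1.4,"tz":0,"ax":0,"ay":0,"az":0,"claw":-1},
    {"tx":9.9,"ty":1.4,"tz":0,"ax":0,"ay":0,"az":0,"claw":-1},
    {"tx":5,"ty":0.7,"tz":0,"ax":0,"ay":0,"az":0,"claw":-1},
    {"tx":0,"ty":0,"tz":0,"ax":0,"ay":0,"az":0,"claw":-1},
    {"tx":0,"ty":0,"tz":0,"ax":0,"ay":0,"az":0,"claw":-1},
  ],
)

```text
time_s: 6.4
tcp_pos: [0.5472, -0.1328, 0.0785]
eef_rot: [179.9, 0.0, -82.0]
contact_force: [-5.0, 2.3, 7.3]
gripper_width: 0.0119
```

Run:
```python
from h import *
s=r.get_state();print({k:np.round(s[k],4) for k in ('time_s','tcp_pos','eef_rot','contact_force','moment','gripper_width')})
```

```text
{'time_s': np.float64(6.4), 'tcp_pos': array([ 0.5472, -0.1328,  0.0785]), 'eef_rot': array([ 1.798932e+02,  1.000000e-02, -8.200840e+01]), 'contact_force': array([-4.9966,  2.2913,  7.2664]), 'moment': array([0.6633, 1.5148, 0.1962]), 'gripper_width': np.float64(0.0119)}
```

Request:
step_arm(
  increments=[
    {"tx":9.9,"ty":1.4,"tz":0,"ax":0,"ay":0,"az":0,"claw":-1},
    {"tx":9.9,"ty":1.4,"tz":0,"ax":0,"ay":0,"az":0,"claw":-1},
    {"tx":9.9,"ty":1.4,"tz":0,"ax":0,"ay":0,"az":0,"claw":-1},
    {"tx":9.9,"ty":1.4,"tz":0,"ax":0,"ay":0,"az":0,"claw":-1},
    {"tx":9.9,"ty":1.4,"tz":0,"ax":0,"ay":0,"az":0,"claw":-1},
    {"tx":4,"ty":0.6,"tz":0,"ax":0,"ay":0,"az":0,"claw":-1},
    {"tx":0,"ty":0,"tz":0,"ax":0,"ay":0,"az":0,"claw":-1},
    {"tx":0,"ty":0,"tz":0,"ax":0,"ay":0,"az":0,"claw":-1},
    {"tx":0,"ty":0,"tz":0,"ax":0,"ay":0,"az":0,"claw":-1},
  ],
)

```text
time_s: 7.3
tcp_pos: [0.6004, -0.1251, 0.0785]
eef_rot: [179.9, 0.0, -82.0]
contact_force: [-7.1, 2.7, 7.2]
gripper_width: 0.012
```

Request:
step_arm(
  increments=[
    {"tx":2,"ty":0.3,"tz":0,"ax":0,"ay":0,"az":0,"claw":-1},
    {"tx":2,"ty":0.3,"tz":0,"ax":0,"ay":0,"az":0,"claw":-1},
    {"tx":2,"ty":0.3,"tz":0,"ax":0,"ay":0,"az":0,"claw":-1},
    {"tx":0,"ty":0,"tz":0,"ax":0,"ay":0,"az":0,"claw":-1},
    {"tx":0,"ty":0,"tz":0,"ax":0,"ay":0,"az":0,"claw":-1},
  ],
)

```text
time_s: 7.8
tcp_pos: [0.6062, -0.1243, 0.0785]
eef_rot: [179.9, 0.0, -82.0]
contact_force: [-5.9, 3.0, 8.1]
gripper_width: 0.012
```

Request:
step_arm(
  increments=[
    {"tx":1,"ty":0.14,"tz":0,"ax":0,"ay":0,"az":0,"claw":-1},
    {"tx":1,"ty":0.14,"tz":0,"ax":0,"ay":0,"az":0,"claw":-1},
    {"tx":1,"ty":0.14,"tz":0,"ax":0,"ay":0,"az":0,"claw":-1},
    {"tx":0,"ty":0,"tz":0,"ax":0,"ay":0,"az":0,"claw":-1},
    {"tx":0,"ty":0,"tz":0,"ax":0,"ay":0,"az":0,"claw":-1},
  ],
)

```text
time_s: 8.3
tcp_pos: [0.609, -0.1239, 0.0785]
eef_rot: [179.8, 0.0, -82.0]
contact_force: [-6.7, 2.9, 8.5]
gripper_width: 0.0119
```

Request:
step_arm(
  increments=[
    {"tx":1,"ty":0.14,"tz":0,"ax":0,"ay":0,"az":0,"claw":-1},
    {"tx":1,"ty":0.14,"tz":0,"ax":0,"ay":0,"az":0,"claw":-1},
    {"tx":0,"ty":0,"tz":0,"ax":0,"ay":0,"az":0,"claw":-1},
    {"tx":0,"ty":0,"tz":0,"ax":0,"ay":0,"az":0,"claw":-1},
  ],
)

```text
time_s: 8.7
tcp_pos: [0.6094, -0.1238, 0.0784]
eef_rot: [179.7, 0.0, -82.0]
contact_force: [-12.7, 1.5, 12.4]
gripper_width: 0.0121
```

Request:
step_arm(
  increments=[
    {"tx":1.5,"ty":0.2,"tz":0,"ax":0,"ay":0,"az":0,"claw":-1},
    {"tx":1.5,"ty":0.2,"tz":0,"ax":0,"ay":0,"az":0,"claw":-1},
    {"tx":0,"ty":0,"tz":0,"ax":0,"ay":0,"az":0,"claw":-1},
    {"tx":0,"ty":0,"tz":0,"ax":0,"ay":0,"az":0,"claw":-1},
    {"tx":0,"ty":0,"tz":0,"ax":0,"ay":0,"az":0,"claw":-1},
  ],
)

```text
time_s: 9.2
tcp_pos: [0.6095, -0.1238, 0.0783]
eef_rot: [179.4, 0.1, -82.1]
contact_force: [-21.6, 2.6, 20.4]
gripper_width: 0.0121
```

Run:
```python
from h import *
c=cap('top','t2.png')
cv2.imwrite('pics/t2b.png',cv2.resize(c['image'][180:260,270:380],None,fx=7,fy=7,interpolation=cv2.INTER_CUBIC))
s=r.get_state();print({k:np.round(s[k],4) for k in ('time_s','tcp_pos','eef_rot','contact_force','moment','gripper_width')})
```

```text
{'time_s': np.float64(9.25), 'tcp_pos': array([ 0.6095, -0.1238,  0.0784]), 'eef_rot': array([ 1.793816e+02,  6.660000e-02, -8.207810e+01]), 'contact_force': array([-22.3364,   2.3315,  20.3844]), 'moment': array([1.0994, 7.0827, 0.0742]), 'gripper_width': np.float64(0.012)}
```

View pics/t2b.png

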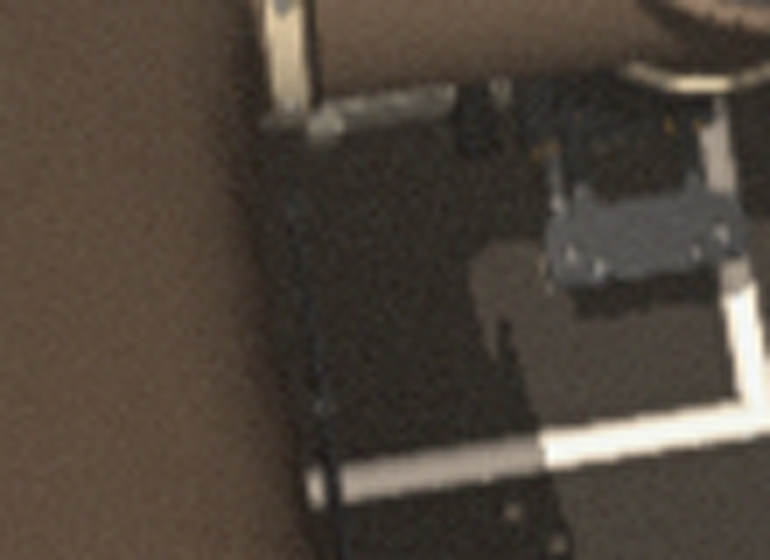

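Request:
step_arm(
  increments=[
    {"tx":-6,"ty":-0.8,"tz":0,"ax":0,"ay":0,"az":0,"claw":-1},
    {"tx":-8,"ty":-1.1,"tz":0,"ax":0,"ay":0,"az":0,"claw":-1},
    {"tx":-8,"ty":-1.1,"tz":0,"ax":0,"ay":0,"az":0,"claw":-1},
    {"tx":-8,"ty":-1.1,"tz":0,"ax":0,"ay":0,"az":0,"claw":-1},
    {"tx":-6,"ty":-0.8,"tz":0,"ax":0,"ay":0,"az":0,"claw":-1},
    {"tx":-3,"ty":-0.4,"tz":0,"ax":0,"ay":0,"az":0,"claw":-1},
    {"tx":0,"ty":0,"tz":0,"ax":0,"ay":0,"az":0,"claw":-1},
    {"tx":0,"ty":0,"tz":0,"ax":0,"ay":0,"az":0,"claw":-1},
    {"tx":0,"ty":0,"tz":0,"ax":0,"ay":0,"az":0,"claw":-1},
  ],
)

```text
time_s: 10.15
tcp_pos: [0.5747, -0.1289, 0.0784]
eef_rot: [179.8, 0.0, -82.0]
contact_force: [-7.4, 0.9, 8.2]
gripper_width: 0.012
```

```bash
cat > st.py <<'E'
from h import *
s=r.get_state();print({k:np.round(s[k],4).tolist() for k in ('time_s','tcp_pos','eef_rot','contact_force','moment','gripper_width')})
for d in (7.7,8.,8.3): print(d,'s',s['tcp_pos'][:2]@[np.cos(np.radians(d)),np.sin(np.radians(d))])
E
python3 - <<'E'
import st
from h import *
c=cap('side','s2.png'); 
for X in ([.545,.037,.04],[.5768,.0,.09]): print(proj(c,X))
u,v=map(int,proj(c,[.545,.02,.05]))
cv2.imwrite('pics/s2b.png',cv2.resize(c['image'][v-45:v+45,u-60:u+60],None,fx=6.5,fy=6.5,interpolation=cv2.INTER_CUBIC)); print(u,v)
E
```

```text
{'time_s': 10.15, 'tcp_pos': [0.5747, -0.1289, 0.0784], 'eef_rot': [179.8032, 0.0108, -82.0319], 'contact_force': [-7.44, 0.922, 8.2329], 'moment': [0.3087, 2.247, 0.1009], 'gripper_width': 0.012}
7.7 s 0.5522297555811265
8.0 s 0.5511504384589602
8.3 s 0.5500560112691117
(np.float64(296.98990583712305), np.float64(203.78720745381577))
(np.float64(311.16727385897656), np.float64(193.0307921057327))
300 203
```

View pics/s2b.png

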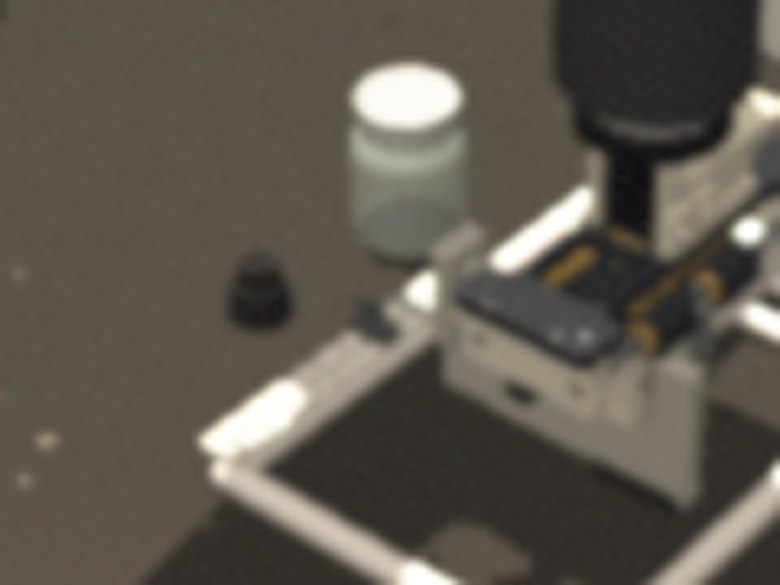

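Request:
step_arm(
  increments=[
    {"tx":-2,"ty":-0.3,"tz":0,"ax":0,"ay":0,"az":0,"claw":-1},
    {"tx":-2,"ty":-0.3,"tz":0,"ax":0,"ay":0,"az":0,"claw":-1},
    {"tx":-1.5,"ty":-0.2,"tz":0,"ax":0,"ay":0,"az":0,"claw":-1},
    {"tx":0,"ty":0,"tz":0,"ax":0,"ay":0,"az":0,"claw":-1},
    {"tx":0,"ty":0,"tz":0,"ax":0,"ay":0,"az":0,"claw":-1},
    {"tx":0,"ty":0,"tz":0,"ax":0,"ay":0,"az":0,"claw":-1},
  ],
)

```text
time_s: 10.8
tcp_pos: [0.5694, -0.1296, 0.0784]
eef_rot: [179.8, 0.0, -82.0]
contact_force: [-6.2, -0.5, 7.6]
gripper_width: 0.0121
```

Run:
```python
import st
from h import *
t=cap('top','t3.png'); s=cap('side','s3.png')
A=cv2.resize(t['image'][195:245,280:345],(390,300),interpolation=cv2.INTER_CUBIC)
u,v=297,204
B=cv2.resize(s['image'][v-20:v+30,u-25:u+40],(390,300),interpolation=cv2.INTER_CUBIC)
w=cap('wrist'); C=cv2.resize(w['image'],(390,244))
cv2.imwrite('pics/m3.png',np.vstack([np.hstack([A,B]),np.hstack([C,C*0])]))
```

```text
{'time_s': 10.8, 'tcp_pos': [0.5694, -0.1296, 0.0784], 'eef_rot': [179.8206, 0.0096, -82.0256], 'contact_force': [-6.2217, -0.4758, 7.6364], 'moment': [0.3561, 2.1153, 0.1797], 'gripper_width': 0.0121}
7.7 s 0.5468607942269118
8.0 s 0.5457813541303101
8.3 s 0.5446869511621856
```

View pics/m3.png

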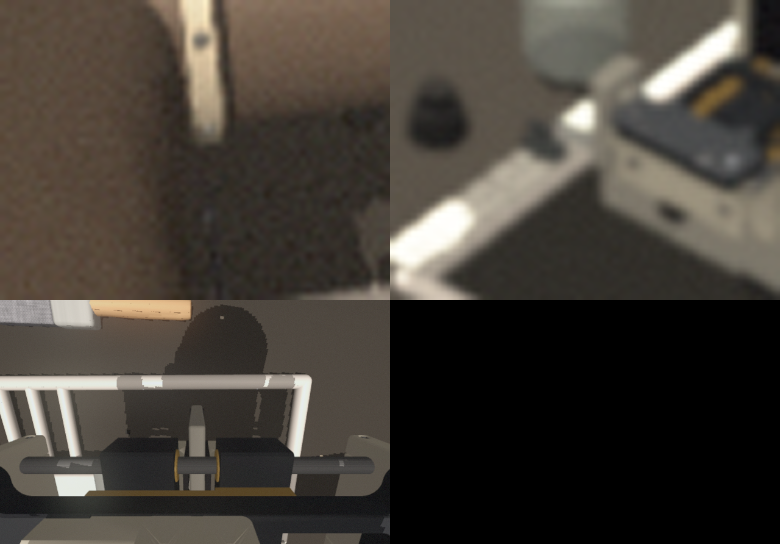

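Request:
step_arm(
  newtons=10,
  increments=[
    {"tx":0,"ty":0,"tz":0,"ax":0,"ay":0,"az":0,"claw":-1},
    {"tx":0,"ty":0,"tz":0,"ax":0,"ay":0,"az":0,"claw":-1},
    {"tx":0,"ty":0,"tz":0,"ax":0,"ay":0,"az":0,"claw":-1},
  ],
)

```text
time_s: 11.25
tcp_pos: [0.5694, -0.1296, 0.0784]
eef_rot: [179.8, 0.0, -82.0]
contact_force: [-6.5, -0.6, 7.6]
gripper_width: 0.0121
```

Request:
step_arm(
  increments=[
    {"tx":-0.3,"ty":2,"tz":0,"ax":0,"ay":0,"az":0,"claw":-1},
    {"tx":-0.6,"ty":4,"tz":0,"ax":0,"ay":0,"az":0,"claw":-1},
    {"tx":-0.6,"ty":4,"tz":0,"ax":0,"ay":0,"az":0,"claw":-1},
    {"tx":0,"ty":0,"tz":0,"ax":0,"ay":0,"az":0,"claw":-1},
    {"tx":0,"ty":0,"tz":0,"ax":0,"ay":0,"az":0,"claw":-1},
  ],
)

```text
time_s: 11.75
tcp_pos: [0.5676, -0.1212, 0.078]
eef_rot: [179.8, -0.1, -82.0]
contact_force: [-4.3, -10.4, 2.5]
gripper_width: 0.012
```

```bash
python3 st.py
```

```text
{'time_s': 11.75, 'tcp_pos': [0.5676, -0.1212, 0.078], 'eef_rot': [179.7583, -0.0885, -82.0358], 'contact_force': [-4.2805, -10.395, 2.5423], 'moment': [-3.3959, 1.3289, 0.136], 'gripper_width': 0.012}
7.7 s 0.5462868994151108
8.0 s 0.5452521833295308
8.3 s 0.5442025188799128
```

Request:
step_arm(
  increments=[
    {"tx":-0.6,"ty":5,"tz":0,"ax":0,"ay":0,"az":0,"claw":-1},
    {"tx":-0.6,"ty":5,"tz":0,"ax":0,"ay":0,"az":0,"claw":-1},
    {"tx":-0.7,"ty":5,"tz":0,"ax":0,"ay":0,"az":0,"claw":-1},
    {"tx":-0.7,"ty":5,"tz":0,"ax":0,"ay":0,"az":0,"claw":-1},
    {"tx":0,"ty":0,"tz":0,"ax":0,"ay":0,"az":0,"claw":-1},
    {"tx":0,"ty":0,"tz":0,"ax":0,"ay":0,"az":0,"claw":-1},
  ],
)

```text
time_s: 12.35
tcp_pos: [0.5647, -0.1012, 0.0777]
eef_rot: [179.7, -0.1, -82.0]
contact_force: [-3.9, -9.5, 2.7]
gripper_width: 0.0122
```

```bash
sed -i 's/7.7,8.,8.3/8.0,8.2/' st.py; python3 st.py
```

```text
{'time_s': 12.35, 'tcp_pos': [0.5647, -0.1012, 0.0777], 'eef_rot': [179.7164, -0.0832, -82.0473], 'contact_force': [-3.9364, -9.5269, 2.669], 'moment': [-3.25, 1.4159, 0.0842], 'gripper_width': 0.0122}
8.0 s 0.5451021229267315
8.2 s 0.5444746340127382
```

Request:
step_arm(
  increments=[
    {"tx":-0.5,"ty":5,"tz":0.5,"ax":0,"ay":0,"az":0,"claw":-1},
    {"tx":-0.6,"ty":5,"tz":0.5,"ax":0,"ay":0,"az":0,"claw":-1},
    {"tx":-0.7,"ty":5,"tz":0,"ax":0,"ay":0,"az":0,"claw":-1},
    {"tx":-0.7,"ty":5,"tz":0,"ax":0,"ay":0,"az":0,"claw":-1},
    {"tx":0,"ty":0,"tz":0,"ax":0,"ay":0,"az":0,"claw":-1},
    {"tx":0,"ty":0,"tz":0,"ax":0,"ay":0,"az":0,"claw":-1},
  ],
)

```text
time_s: 12.95
tcp_pos: [0.5617, -0.0817, 0.0784]
eef_rot: [179.6, -0.1, -82.1]
contact_force: [-5.8, -12.3, 1.6]
gripper_width: 0.0121
```

```bash
python3 st.py
```

```text
{'time_s': 12.95, 'tcp_pos': [0.5617, -0.0817, 0.0784], 'eef_rot': [179.6468, -0.1091, -82.0583], 'contact_force': [-5.763, -12.2716, 1.5968], 'moment': [-4.1114, 1.2949, 0.1414], 'gripper_width': 0.0121}
8.0 s 0.5448453252303469
8.2 s 0.5442867281722489
```

Request:
step_arm(
  increments=[
    {"tx":-0.3,"ty":5,"tz":0,"ax":0,"ay":0,"az":0,"claw":-1},
    {"tx":-0.5,"ty":5,"tz":0,"ax":0,"ay":0,"az":0,"claw":-1},
    {"tx":-0.6,"ty":5,"tz":0,"ax":0,"ay":0,"az":0,"claw":-1},
    {"tx":-0.7,"ty":5,"tz":0,"ax":0,"ay":0,"az":0,"claw":-1},
    {"tx":0,"ty":0,"tz":0,"ax":0,"ay":0,"az":0,"claw":-1},
    {"tx":0,"ty":0,"tz":0,"ax":0,"ay":0,"az":0,"claw":-1},
  ],
)

```text
time_s: 13.55
tcp_pos: [0.5592, -0.0619, 0.0783]
eef_rot: [179.6, -0.1, -82.1]
contact_force: [-6.1, -12.3, 0.8]
gripper_width: 0.0123
```

```bash
python3 st.py
```

```text
{'time_s': 13.55, 'tcp_pos': [0.5592, -0.0619, 0.0783], 'eef_rot': [179.6038, -0.1207, -82.0623], 'contact_force': [-6.102, -12.2815, 0.8368], 'moment': [-4.1952, 1.554, 0.1402], 'gripper_width': 0.0123}
8.0 s 0.5451615215786229
8.2 s 0.5446727203511595
```

Good: s is back within about 0.3 mm of target. Creep on to the lever's stop.

Request:
step_arm(
  increments=[
    {"tx":-0.2,"ty":3,"tz":0,"ax":0,"ay":0,"az":0,"claw":-1},
    {"tx":-0.4,"ty":3,"tz":0,"ax":0,"ay":0,"az":0,"claw":-1},
    {"tx":-0.2,"ty":2,"tz":0,"ax":0,"ay":0,"az":0,"claw":-1},
    {"tx":0,"ty":0,"tz":0,"ax":0,"ay":0,"az":0,"claw":-1},
    {"tx":0,"ty":0,"tz":0,"ax":0,"ay":0,"az":0,"claw":-1},
  ],
)

```text
time_s: 14.05
tcp_pos: [0.5583, -0.0542, 0.0783]
eef_rot: [179.6, -0.1, -82.1]
contact_force: [-5.1, -14.3, 1.0]
gripper_width: 0.0116
```

Request:
step_arm(
  increments=[
    {"tx":-0.2,"ty":2,"tz":0,"ax":0,"ay":0,"az":0,"claw":-1},
    {"tx":0,"ty":0,"tz":0,"ax":0,"ay":0,"az":0,"claw":-1},
    {"tx":0,"ty":0,"tz":0,"ax":0,"ay":0,"az":0,"claw":-1},
  ],
)

```text
time_s: 14.35
tcp_pos: [0.5581, -0.0526, 0.0783]
eef_rot: [179.6, -0.2, -82.1]
contact_force: [-5.0, -15.8, 1.4]
gripper_width: 0.012
```

```bash
python3 st.py
```

```text
{'time_s': 14.35, 'tcp_pos': [0.5581, -0.0526, 0.0783], 'eef_rot': [179.5779, -0.169, -82.055], 'contact_force': [-4.9629, -15.8469, 1.4137], 'moment': [-5.4661, 1.3118, 0.2645], 'gripper_width': 0.012}
8.0 s 0.5453670143868874
8.2 s 0.5449107491914295
```

Request:
step_arm(
  increments=[
    {"tx":-0.2,"ty":1.5,"tz":0,"ax":0,"ay":0,"az":0,"claw":-1},
    {"tx":0,"ty":0,"tz":0,"ax":0,"ay":0,"az":0,"claw":-1},
    {"tx":0,"ty":0,"tz":0,"ax":0,"ay":0,"az":0,"claw":-1},
  ],
)

```text
time_s: 14.65
tcp_pos: [0.558, -0.0524, 0.0784]
eef_rot: [179.6, -0.3, -82.0]
contact_force: [-2.5, -24.5, -0.3]
gripper_width: 0.0118
```

Request:
step_arm(
  increments=[
    {"tx":-0.2,"ty":1.5,"tz":0,"ax":0,"ay":0,"az":0,"claw":-1},
    {"tx":0,"ty":0,"tz":0,"ax":0,"ay":0,"az":0,"claw":-1},
    {"tx":0,"ty":0,"tz":0,"ax":0,"ay":0,"az":0,"claw":-1},
  ],
)

```text
time_s: 14.95
tcp_pos: [0.5577, -0.0522, 0.0784]
eef_rot: [179.5, -0.3, -82.0]
contact_force: [-1.5, -33.2, -1.8]
gripper_width: 0.0122
```

Request:
step_arm(
  increments=[
    {"tx":-0.2,"ty":1.5,"tz":0,"ax":0,"ay":0,"az":0,"claw":-1},
    {"tx":0,"ty":0,"tz":0,"ax":0,"ay":0,"az":0,"claw":-1},
    {"tx":0,"ty":0,"tz":0,"ax":0,"ay":0,"az":0,"claw":-1},
  ],
)

```text
time_s: 15.25
tcp_pos: [0.5573, -0.052, 0.0784]
eef_rot: [179.5, -0.4, -82.0]
contact_force: [0.0, -40.8, -2.4]
gripper_width: 0.0125
```

Request:
step_arm(
  newtons=20,
  increments=[
    {"tx":0.5,"ty":-2,"tz":0,"ax":0,"ay":0,"az":0,"claw":-1},
    {"tx":0.3,"ty":-1.5,"tz":0,"ax":0,"ay":0,"az":0,"claw":-1},
    {"tx":0,"ty":0,"tz":0,"ax":0,"ay":0,"az":0,"claw":-1},
    {"tx":0,"ty":0,"tz":0,"ax":0,"ay":0,"az":0,"claw":-1},
    {"tx":0,"ty":0,"tz":0,"ax":0,"ay":0,"az":0,"claw":-1},
  ],
)

```text
time_s: 15.75
tcp_pos: [0.5586, -0.0521, 0.0784]
eef_rot: [179.6, -0.2, -82.0]
contact_force: [-3.3, -20.4, -0.4]
gripper_width: 0.0123
```

```bash
python3 st.py
python3 - <<'E'
from h import *
t=cap('top','t4.png'); s=cap('side','s4.png')
A=cv2.resize(t['image'][185:245,280:345],(390,360),interpolation=cv2.INTER_CUBIC)
B=cv2.resize(s['image'][180:240,272:337],(390,360),interpolation=cv2.INTER_CUBIC)
cv2.imwrite('pics/m4.png',np.hstack([A,B]))
a=np.radians(8.1);ex=np.array([np.cos(a),np.sin(a),0]);ey=np.array([-ex[1],ex[0],0])
# predicted side-view pixels of tip at mark, and +-5 mm
T=np.array([.4768,.0152,.046])
for d in (.0593,.0693,.0793): print(d,np.round(proj(s,T+d*ex),2), 'block', np.round(proj(s,T+d*ex-.043*ey+[0,0,.059]),2))
print('fin',np.round(proj(s,[.544,.0371,.04]),2))
E
```

```text
{'time_s': 15.75, 'tcp_pos': [0.5586, -0.0521, 0.0784], 'eef_rot': [179.5938, -0.2073, -82.0288], 'contact_force': [-3.3439, -20.4331, -0.4228], 'moment': [-6.7864, 0.7222, 0.6064], 'gripper_width': 0.0123}
8.0 s 0.5459025908901849
8.2 s 0.5454477637933467
0.0593 [297.4  205.39] block [306.98 196.33]
0.0693 [299.36 203.97] block [308.98 194.88]
0.0793 [301.3  202.56] block [310.96 193.45]
fin [296.75 203.9 ]
```

View pics/m4.png

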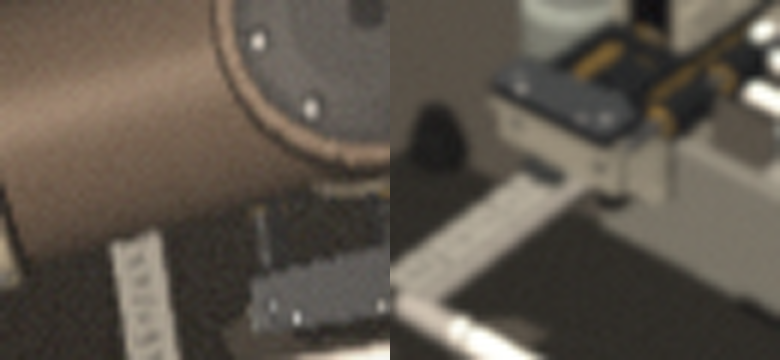

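Request:
step_arm(
  increments=[
    {"tx":-0.5,"ty":-0.5,"tz":0,"ax":0,"ay":0,"az":0,"claw":-1},
    {"tx":0,"ty":0,"tz":0,"ax":0,"ay":0,"az":0,"claw":-1},
    {"tx":0,"ty":0,"tz":0,"ax":0,"ay":0,"az":0,"claw":-1},
    {"tx":0,"ty":0,"tz":0,"ax":0,"ay":0,"az":0,"claw":-1},
    {"tx":0,"ty":0,"tz":0,"ax":0,"ay":0,"az":0,"claw":-1},
  ],
)

```text
time_s: 16.35
tcp_pos: [0.5583, -0.0522, 0.0784]
eef_rot: [179.6, -0.2, -82.0]
contact_force: [-3.2, -16.6, 0.1]
gripper_width: 0.0118
```

```bash
python3 st.py
```

```text
{'time_s': 16.35, 'tcp_pos': [0.5583, -0.0522, 0.0784], 'eef_rot': [179.6262, -0.1842, -82.0218], 'contact_force': [-3.2355, -16.6421, 0.079], 'moment': [-6.004, 0.667, 0.5952], 'gripper_width': 0.0118}
8.0 s 0.5456145330382745
8.2 s 0.5451596404659238
```

```bash
python3 -c "
from h import *
print(r.close_job())"
```

```text
the job is handed in; nothing more can be done
None
```

I pinched the foot bar, pressed the leg home, let it out to the mark and slid the lever closed. I handed the job in at 16.4 s, still holding the bar with a 20 N grip. The final line-up of pointer and clip comes from arm measurements, not from a picture.

- **Pressed home:** the leg bottomed clearly. The force rose from about 7 N to 22 N with no further movement, after 110.3 mm of travel against 110 mm nominal.
- **Set to the mark:** close wrist pictures put the clip 69.3 mm in from where the pointer started (the two closest views gave 69.2 and 69.5 mm). That means the leg is 40.7 mm out. The last arm reading was 0.1 to 0.4 mm too far in, depending on the rack angle assumed (8.0° or 8.2°).
- **Lever closed:** the fingers stopped where the closed lever should be, about 28 mm along the bar against 28.5 mm expected. The push rose to 41 N with almost no movement. I then eased it to 17 N.
- **While sliding:** arm readings kept the leg within about 0.7 mm of the mark until the lever was closed. Pushing hard against the stop then shifted it outward by up to about 1 mm, and I corrected that.

**Checks that failed or disagreed:**
- At the end the arm and gripper hid the pointer and clip from the top and side cameras. An earlier side view, before sliding the lever, looked consistent with alignment but was too coarse to confirm it.
- A farther wrist view gave 68.2 mm for the clip distance instead of 69.3 mm; I trusted the closer views.
- I did not check by picture that the other items were undisturbed.

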